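# Unscrew the heating valve's hand cap and add it to the row

### The job

Unscrew the grey ribbed hand cap from the heating valve (the one with the glass thermometer) turn by turn until the thread lets go, lift it off, and set it down gently, open end down, centred on the empty round pad of the low shelf, so that the three caps stand in one neat row. Do not knock the thermometer, and leave the other two caps, the light switch and the other things lying about as they are.

Things in the scene. Friction and masses are not known exactly. Their poses are not given: they have to be found in the camera images.
- cap: Grey ribbed plastic hand cap to unscrew, 42 mm across, 40 mm tall, 50 g, hollow below. Origin: centre of its underside, z up. Starts fully screwed down. Steep right-hand thread: unscrews anticlockwise seen from above, lightly, rising 14 mm a turn (1.4 mm axial play), free after 8.3 to 9 rad (about 1 1/3 turns); before that an upward pull meets a hard stop. Stays put when let go part-way.
- valve: Brass heating valve fixed to the bench, turned any way. Origin at bench level under the cap's axis. The cap starts with its underside on a 40 mm wide flange 60 mm above the origin; the threaded stub rises 29 mm above the flange. Its x axis points along a pipe (top 39 mm high) to the thermometer; steel foot from x = -45 to 130 mm, 60 mm wide, 8 mm thick.
- thermometer: Upright glass thermometer, fixed to the valve 100 mm from the cap's axis along the valve's x axis, 18 mm across at its widest. Origin on its axis 42 mm above the bench; its top is 162 mm above the bench. It stands in the way of a wide gripper: keep the gripper's long side away from its direction.
- shelf: Low wooden shelf fixed to the bench, 90 mm (its x) by 220 mm (its y), top 25 mm above its origin at bench level. Three black round pads, 50 mm across and flush with the top, lie in a row along its y axis, 66 mm apart, the middle one at the shelf's centre. Two carry caps, one is empty (any of the three).
- free_pad: The empty pad: origin at its centre on the shelf's top, x and y as the shelf's.
- parked1: A cap of the same size and look as the one to unscrew, loose, standing on a pad; origin at the centre of its underside.
- parked2: Another such cap standing on a pad; origin at the centre of its underside.
- stop_valve: Bystander, fixed: brass stop valve 84 mm tall with a smooth steel top 24 mm across on a 60 mm square foot; origin under its axis at bench level.
- hinge: Bystander, loose: black plastic hinge lying flat, 62 by 60 mm, 8 mm thick; origin at the centre of its underside.
- nut: Bystander, loose: round steel ring nut 36 mm across, 14 mm tall; origin at the centre of its underside.
- screwdriver: Bystander, loose: steel screwdriver 190 mm long, lying along its x axis, under 35 mm high.
- hook: Bystander, loose: chrome wall hook lying on its 30 by 70 mm plate, 50 mm tall; origin at the centre of its underside.
- switch_tip (a point): Bystander: tip of the toggle of the white switch plate (85 mm square) lying on the bench; the toggle stays where it is left.
Not all that is in view belongs to the job. Leave any green or purple look-alike of the cap alone.

How it is judged:
On the way, in this order (a step that is already met when the one before it is completed fails the run):
1. the cap is unscrewed: risen more than 14 mm along the thread, still on the valve's axis (z of cap in the frame of valve above 0.074 m and horizontal distance between cap and valve below 0.006 m), for 0.1 s.
2. the cap is lifted clear of the thread (z of cap in the frame of valve above 0.1 m), for 0.1 s.
At the end, for the whole second after the job is handed in: The cap stands open end down and at rest on the empty pad of the shelf, its centre within 10 mm of the pad's, released, and the two other caps are within 8 mm of where they stood (horizontal distance between cap and free_pad below 0.01 m and z of cap in the frame of free_pad between -0.004 and 0.004 m and angle between cap's own z axis and vertical below 0.1 rad and linear speed of cap below 0.02 m/s and distance of each of parked1, parked2 from where it was at the start of the episode below 0.008 m and contact force between the fingers and cap below 0.1 N); the robot touches nothing.
It fails at once if the thermometer is knocked (over 10 N) (contact force between any of the arm, the fingers, cap and thermometer above 10 N).
It fails at once if the cap is dropped (falls at over 0.45 m/s out of the fingers) (contact force between the fingers and cap below 0.05 N and linear speed of cap above 0.45 m/s).
It fails at once if a parked cap is knocked over (angle between any of parked1, parked2's own z axis and vertical above 0.3 rad).
It fails at once if a bystander is pushed more than 25 mm or the switch flipped (distance of any of hinge, nut, screwdriver, hook from where it was at the start of the episode above 0.025 m or distance of switch_tip from where it was at the start of the episode above 0.008 m).
It also fails if it takes over 72 s, if anything falls off the work surface, if the arm or the gripper's body presses on something with over 40 N, if the wrist force passes 120 N, or if a joint passes its speed limit or range.

### The arm

A 6-joint arm with a two-finger parallel gripper is mounted at the origin on the work surface. World frame = base frame: x ahead of the robot, y to its left, z up, the work surface at z = 0. Lengths are in m, angles in rad, forces in N, time in s.
With the tool pointing down it reaches from about 0.325 to 0.9 m from the base axis. Payload 6.1 kg.
Tool frame: the origin (TCP) lies on the centre line of the jaws, within the pads' length; the fingertips stand 11 mm ahead of it and the grasp point (between the pads) lies 8 mm behind it (manip.finger_overhang is the distance from the TCP to the fingertips, in m); z points along the fingers, y is the line along which they close (so a half turn about z gives the same grasp; the last joint's range is limited). The gripper opens to 85 mm and grips with 20 to 120 N. Pads are 22 mm wide; open, the fingers measure 114 mm over their backs; the gripper's body (76 mm by 85 mm) begins 54 mm behind the grasp point. The pads swing forward as they close: fully open they stand 13 mm farther back than shut.
Start: joints at [1.027, 0.22, 1.526, -0, 1.395, -0.126], TCP at [0.254, 0.571, 0.242] pointing down, gripper open.
Joint ranges: [-2.98, 2.98], [-0.91, 2.08], [0.09, 2.57], [-1.24, 4.39], [0.2, 2.65], [-2.68, 2.68]. Speed limits (rad/s): [2.57, 2.57, 3.01, 3.14, 3.14, 3.14].

### API

Orientations are given as a unit quaternion [x, y, z, w].
In Python, from bench import status, eyes, job_done, manip gives the robot as it stands.
- The arm moves only by the tool arm_command, never from a script. Its argument "plan" is a list of rows, each an object with "travel": the shift along the tool's x, y, z in cm, a list of three; "angular": the turn, a rotation vector about the tool's x, y, z in rad, a list of three. In form: [{"travel": [tx, ty, tz], "angular": [rx, ry, rz]}, ...]. A call has 1 to 8 rows; each row is the pose to reach, as a shift and turn from the pose commanded when the call began, along the tool's axes at that moment; what a row does not reach only later rows make up. A row lasts 1/12 s, in which the tool goes at most 41.7 mm and 7.16 degrees, less where a joint would pass 70% of its speed; a pose out of reach is approached as far as the arm can. A call with a gripper value outside its range is refused whole. "hand" is the closure, from 0 (fully open) to 1 (shut), set as the call begins (left out, the last holds). The fingers move at their own pace and stop on an object; the grip force is fixed at half the most. Time passes only in rows, so rows that repeat a pose let the fingers close. It gives the time, the measured TCP pose, the force, the opening and the grip force at its end, in the units of the state.
- status.state(): the state, without advancing time (a new reading comes with each control period).
- eyes.camera(name): name is "scene" or "top" or "wrist"; returns a dict with "color" (480x640x3 uint8, red, green, blue), "intrinsics" (3x3 intrinsics, pixels), "rvec" (rotation vector, rad) and "tvec" (3), from world to camera coordinates, as OpenCV has them; the wrist camera has in their place "mount" (4x4, takes a point from camera to tool coordinates, whose origin is the TCP and whose axes are the flange's). Camera axes: x right, y down, z forward; pixel columns grow to the right and rows downward; lengths in m; the calibration is good to about 2 mm. A picture is of the moment at which its call begins: read the wrist's pose just before it. There is no depth.
- job_done(): hands the job in; it is judged then, once.
The state is a dict: "t": time; "qpos": joint angles; "qd": joint speeds; "effort": joint torques, N m; "position": TCP position; "ee_rot": TCP orientation; "ft_force": force on the tool from outside, world axes, zero at the start; "torque": the same for the moment, N m; "grip_width": finger opening in m; "finger_force": force on a finger pad.
Only numpy, scipy, OpenCV 4.12 (cv2) and the standard library are available. Lean on these libraries where they do the work, as an engineer would, in place of code of your own. Each camera call takes 0.05 s, during which the arm holds its last target. There are 200 camera calls.

## Working session

There is one attempt and no reset: what is moved stays moved. The work goes in short steps, Python scripts to look and compute and a tool call to move; the robot and the scene stay as the last step left them, time stands still between calls to the robot, and variables do not carry over. Pictures are saved under pics/ and viewed, at most 10 in all, crops included, and the job is handed in when it is done.

Besides the shell and the picture viewer there is one more tool, called after ">>>" by a JSON object that holds its "op" and its "data", one argument or row to a line. arm_command: Moves the arm, as the interface text tells. Its arguments: {"type":"object","properties":{"plan":{"type":"array","items":{"type":"object","properties":{"travel":{"type":"array","items":{"type":"number"}},"angular":{"type":"array","items":{"type":"number"}}}}},"hand":{"type":"number"}},"required":["plan"]}

```bash
mkdir -p pics; ls
python3 - <<'E'
from bench import status, eyes, manip
import cv2,pickle
print(status.state()); print(manip.finger_overhang)
for n in ["scene","top"]:
    c=eyes.camera(n); pickle.dump(c,open(f"pics/{n}0.pkl","wb")); cv2.imwrite(f"pics/{n}0.png",c["color"][:,:,::-1]); print(c["intrinsics"],c["rvec"],c["tvec"])
E
```

```text
pics
{'t': 0.0, 'qpos': array([ 1.02695838e+00,  2.21261395e-01,  1.52761691e+00, -1.79996410e-05,
        1.39473616e+00, -1.26090910e-01]), 'qd': array([-8.92654397e-04, -2.94546043e-06,  6.13721758e-04, -9.39660503e-04,
        1.07097282e-03,  1.14554523e-03]), 'effort': array([ 2.80895747e-04, -4.96898425e+01, -3.89397848e+01, -1.64557209e-04,
        1.12005486e-02, -3.49693471e-05]), 'position': array([0.25325416, 0.57073352, 0.24117433]), 'ee_rot': array([ 2.07356376e-01,  9.78264950e-01, -9.57634916e-04, -3.23954297e-04]), 'ft_force': array([ 0.38729286,  0.2157649 , -0.18711472]), 'torque': array([-0.00785569,  0.0436009 , -0.03314157]), 'finger_force': 0.0, 'grip_width': 0.0854199189593893}
0.011
[[455.34281299   0.         323.49602713]
 [  0.         455.34281299 240.36339933]
 [  0.           0.           1.        ]] [ 1.86829933  1.60243992 -0.67206781] [-0.05994401 -0.34584996  1.33756342]
[[574.32130627   0.         319.89089502]
 [  0.         574.32130627 234.01381613]
 [  0.           0.           1.        ]] [ 2.11614396 -2.16698498  0.17671499] [-0.01214841  0.58581177  0.97287054]
```

View pics/scene0.png

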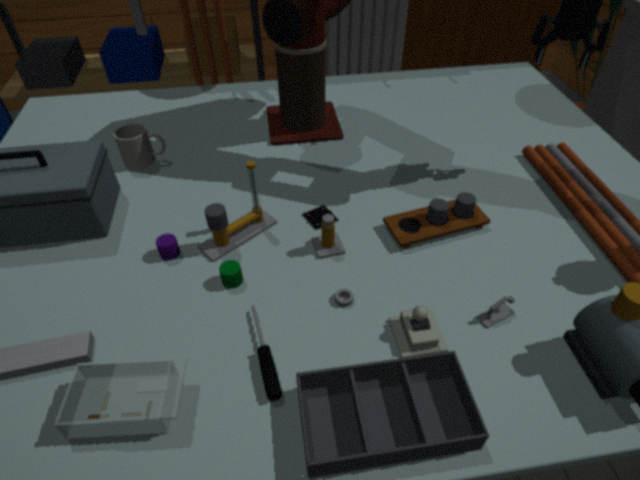

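View pics/top0.png

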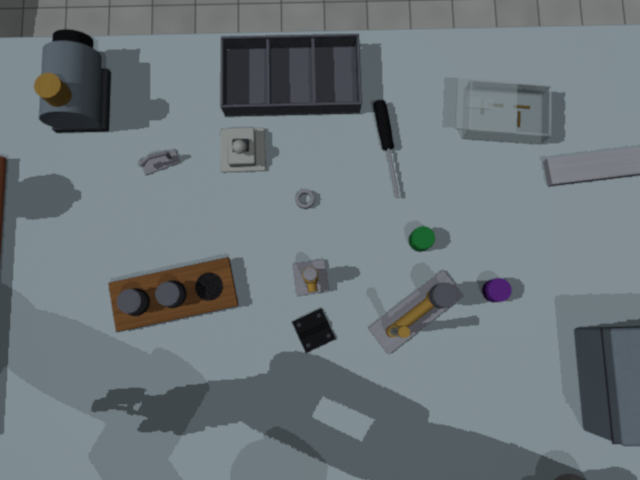

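The scene view shows the grey cap on the valve at about (217,215), with the thermometer at (254,190). The green (231,273) and purple (168,246) caps are look-alikes to leave alone. Two grey caps stand on the shelf at (438,210) and (465,205), and its empty pad is at (410,226). In the top view the target cap is at (443,295) and the empty pad at (209,287). The target is the grey cap on the brass valve with the thermometer. I'll confirm this in enlarged crops.

Run:
```python
import cv2,numpy as np
t=cv2.imread("pics/top0.png"); s=cv2.imread("pics/scene0.png")
f=lambda im,x,y,w,h,k: cv2.convertScaleAbs(cv2.resize(im[y:y+h,x:x+w],None,fx=k,fy=k,interpolation=cv2.INTER_CUBIC),alpha=1.5)
a=f(t,360,260,133,100,6)   # top valve
cv2.imwrite("pics/c_topvalve.png",a)
a=f(t,100,250,150,85,5)
b=np.hstack([f(s,190,150,100,110,3.75), f(s,380,185,113,110,3.75)])
b=b[:, :750]; b=cv2.resize(b,(750,int(b.shape[0]*750/b.shape[1])))
cv2.imwrite("pics/c_topshelf.png",a); cv2.imwrite("pics/c_scene.png",b); print(b.shape)
```

```text
(412, 750, 3)
```

View pics/c_topvalve.png

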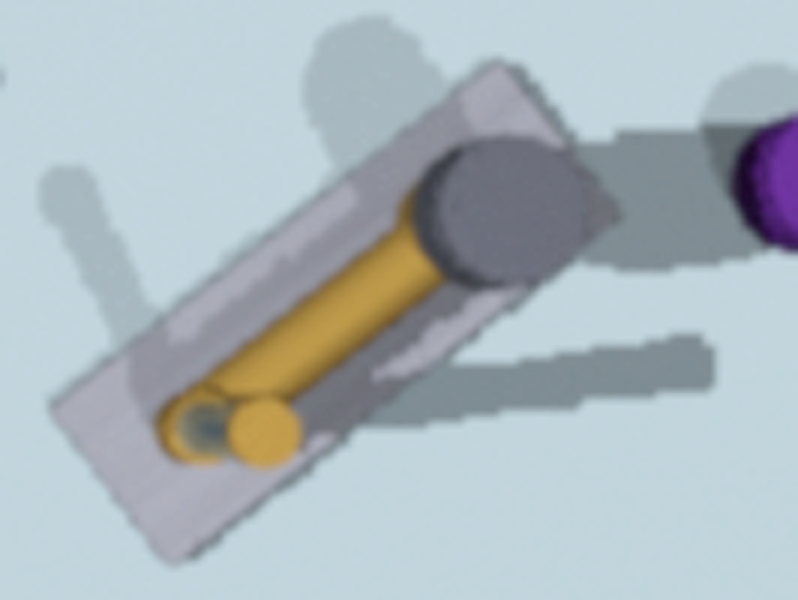

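View pics/c_topshelf.png

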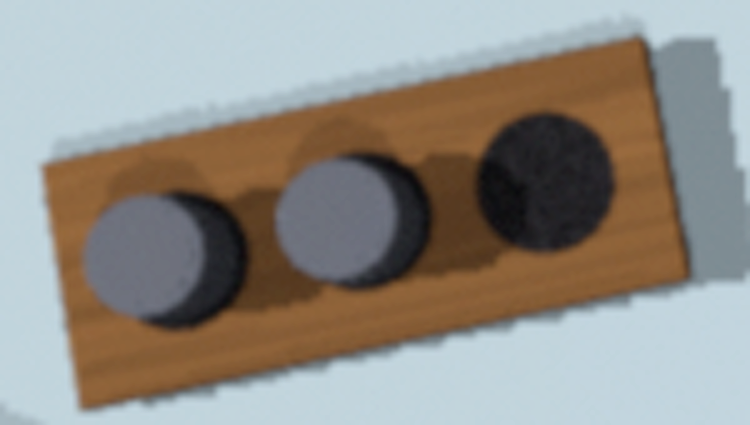

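View pics/c_scene.png

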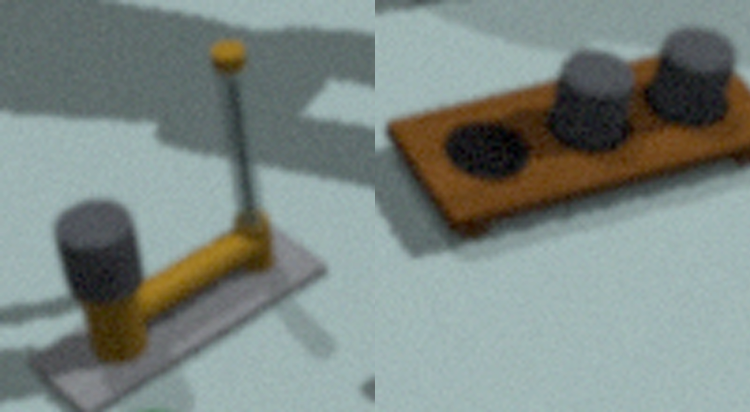

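The crops confirm the target. In the top crop the grey cap's face is centred at (514,211), the thermometer tip at (265,431), and the empty pad at (545,182). In the scene crop the cap top is at (97,222) and the pad at (487,150).

```bash
cat > h.py <<'E'
import cv2,pickle,numpy as np
C={n:pickle.load(open(f"pics/{n}0.pkl","rb")) for n in("top","scene")}
def ray(c,u,v):
    R=cv2.Rodrigues(c["rvec"])[0]; o=-R.T@c["tvec"]
    d=R.T@np.linalg.inv(c["intrinsics"])@[u,v,1.]; return o,d
def at(c,u,v,z):
    o,d=ray(c,u,v); return o+d*(z-o[2])/d[2]
def px(x,y,k,x0,y0): return (x+.5)/k-.5+x0,(y+.5)/k-.5+y0
E
python3 - <<'E'
from h import *
T,S=C["top"],C["scene"]; np.set_printoptions(precision=4,suppress=True)
tv=lambda x,y,z:at(T,*px(x,y,6,360,260),z)
ts=lambda x,y,z:at(T,*px(x,y,5,100,250),z)
sv=lambda x,y,z:at(S,*px(x,y,3.75,190,150),z)
ss=lambda x,y,z:at(S,*px(x-375,y,3.75,380,185),z)
print("cam",ray(T,0,0)[0],ray(S,0,0)[0])
print("cap",tv(514,211,.1),sv(97,222,.1)); print("therm",tv(265,431,.162),sv(228,55,.160))
print("dia",tv(432,211,.1)-tv(597,211,.1),tv(514,135,.1)-tv(514,288,.1))
c=[tv(*p,.008) for p in((50,405),(172,565),(497,60),(620,212))]
m=(c[0]+c[1])/2-(c[2]+c[3])/2; L=np.linalg.norm(m); u=m/L
print("foot",L,np.linalg.norm(c[0]-c[1]),"axis",(c[2]+c[3])/2+u*.045, (c[0]+c[1])/2-u*.130, "yaw",np.arctan2(u[1],u[0]))
print("pad",ts(545,182,.025),ss(487,150,.025)); p1,p2=ts(145,257,.065),ts(337,219,.065);print("parked",p1,p2,np.linalg.norm(p1-p2))
print("parked scene",ss(597,78,.065),ss(697,55,.065))
k=[ts(*p,.025) for p in((43,165),(640,38),(688,278),(82,408))];print("shelf",k,"ctr",sum(k)/4)
E
```

```text
cam [ 0.4246 -0.0178  1.0532] [ 1.1893 -0.1182  0.6955]
cap [ 0.4702 -0.2305  0.1   ] [ 0.4729 -0.2297  0.1   ]
therm [ 0.413  -0.1498  0.162 ] [ 0.4171 -0.1511  0.16  ]
dia [0.0011 0.0455 0.    ] [ 0.042  -0.0025  0.    ]
foot 0.17247805698135743 0.05898566659098545 axis [ 0.4707 -0.2293  0.008 ] [ 0.4722 -0.2313  0.008 ] yaw 2.194865554783969
pad [0.4995 0.1747 0.025 ] [0.5009 0.1727 0.025 ]
parked [0.4742 0.3036 0.065 ] [0.4856 0.2383 0.065 ] 0.0662537321206098
parked scene [0.4934 0.2341 0.065 ] [0.4827 0.2976 0.065 ]
shelf [array([0.5098, 0.3539, 0.025 ]), array([0.5504, 0.1409, 0.025 ]), array([0.4642, 0.1237, 0.025 ]), array([0.4238, 0.3372, 0.025 ])] ctr [0.487  0.2389 0.025 ]
```

The two views agree within about 3 mm:
- Cap axis: about (0.471, -0.230)
- Valve yaw: 2.195
- Empty pad: about (0.4995, 0.1745)
- Shelf x yaw: about 0.188

Next I move above the cap with the jaw line perpendicular to the thermometer (tool y yaw -2.517, q6 about 2.06).

>>> {"op": "arm_command", "data": {
  "plan": [
    {"travel":[-52.4,-64.4,0],"angular":[0,0,0.95]},
    {"travel":[-52.4,-64.4,0],"angular":[0,0,0.95]},
    {"travel":[-52.4,-64.4,0],"angular":[0,0,0.95]},
    {"travel":[-52.4,-64.4,0],"angular":[0,0,0.95]},
    {"travel":[-52.4,-64.4,0],"angular":[0,0,0.95]},
    {"travel":[-52.4,-64.4,0],"angular":[0,0,0.95]},
    {"travel":[-52.4,-64.4,0],"angular":[0,0,0.95]},
    {"travel":[-52.4,-64.4,0],"angular":[0,0,0.95]}
  ],
  "hand": 0
}}

```text
t: 0.77
position: [0.3407, 0.2477, 0.2419]
ee_rot: [0.634, 0.773, -0.0, 0.0]
ft_force: [1.0, 0.0, 0.3]
grip_width: 0.0858
finger_force: 0.0
```

```bash
cat > go.py <<'E'
import sys,numpy as np
from bench import status
from scipy.spatial.transform import Rotation as R
def go(x,y,z,yaw):
    s=status.state(); r=R.from_quat(s["ee_rot"]); M=r.as_matrix()
    t=np.array([np.cos(yaw),np.sin(yaw),0]); G=np.column_stack([np.cross(t,[0,0,-1]),t,[0,0,-1]])
    print("pos",s["position"].round(4),"yaw",round(np.arctan2(M[1,1],M[0,1]),3),"q6",round(s["qpos"][5],3),"F",s["ft_force"].round(1),"w",round(s["grip_width"],4),"ff",round(s["finger_force"],1),"t",round(s["t"],2))
    print("travel cm",(100*M.T@(np.array([x,y,z])-s["position"])).round(2),"ang",(r.inv()*R.from_matrix(G)).as_rotvec().round(3))
if __name__=="__main__": go(*map(float,sys.argv[1:5]))
E
python3 go.py .471 -.230 .241 -2.517
```

```text
pos [0.3407 0.2477 0.2419] yaw 0.197 q6 0.244 F [1.  0.  0.3] w 0.0858 ff 0.0 t 0.77
travel cm [-49.4    3.41   0.1 ] ang [0.    0.    2.714]
```

>>> {"op": "arm_command", "data": {
  "plan": [
    {"travel":[-49.4,3.4,0],"angular":[0,0,0.95]},
    {"travel":[-49.4,3.4,0],"angular":[0,0,0.95]},
    {"travel":[-49.4,3.4,0],"angular":[0,0,0.95]},
    {"travel":[-49.4,3.4,0],"angular":[0,0,0.95]},
    {"travel":[-49.4,3.4,0],"angular":[0,0,0.95]},
    {"travel":[-49.4,3.4,0],"angular":[0,0,0.95]},
    {"travel":[-49.4,3.4,0],"angular":[0,0,0.95]},
    {"travel":[-49.4,3.4,0],"angular":[0,0,0.95]}
  ]
}}

```text
t: 1.43
position: [0.4303, -0.0737, 0.2422]
ee_rot: [0.918, 0.397, 0.0, 0.0]
ft_force: [0.4, 0.6, 1.6]
grip_width: 0.0853
finger_force: 0.0
```

```bash
python3 go.py .471 -.230 .241 -2.517
```

```text
pos [ 0.4303 -0.0737  0.2422] yaw -0.754 q6 0.403 F [0.4 0.6 1.6] w 0.0853 ff 0.0 t 1.43
travel cm [-8.61 13.67  0.12] ang [-0.    -0.     1.763]
```

>>> {"op": "arm_command", "data": {
  "plan": [
    {"travel":[-8.6,13.7,0],"angular":[0,0,0.9]},
    {"travel":[-8.6,13.7,0],"angular":[0,0,0.9]},
    {"travel":[-8.6,13.7,0],"angular":[0,0,0.9]},
    {"travel":[-8.6,13.7,0],"angular":[0,0,0.9]},
    {"travel":[-8.6,13.7,0],"angular":[0,0,0.9]},
    {"travel":[-8.6,13.7,0],"angular":[0,0,0.9]},
    {"travel":[-8.6,13.7,0],"angular":[0,0,0.9]},
    {"travel":[-8.6,13.7,0],"angular":[0,0,0.9]}
  ]
}}

```text
t: 2.1
position: [0.4721, -0.2279, 0.2416]
ee_rot: [0.999, -0.041, -0.001, -0.0]
ft_force: [0.2, 0.7, -0.1]
grip_width: 0.0852
finger_force: 0.0
```

>>> {"op": "arm_command", "data": {
  "plan": [
    {"travel":[0,0,0],"angular":[0,0,0.86]},
    {"travel":[0,0,0],"angular":[0,0,0.86]},
    {"travel":[0,0,0],"angular":[0,0,0.86]},
    {"travel":[0,0,0],"angular":[0,0,0.86]},
    {"travel":[0,0,0],"angular":[0,0,0.86]},
    {"travel":[0,0,0],"angular":[0,0,0.86]},
    {"travel":[0,0,0],"angular":[0,0,0.86]},
    {"travel":[0,0,0],"angular":[0,0,0.86]}
  ]
}}

```text
t: 2.77
position: [0.4724, -0.2274, 0.2421]
ee_rot: [0.892, -0.452, -0.0, -0.0]
ft_force: [0.9, -0.5, -0.6]
grip_width: 0.0852
finger_force: 0.0
```

>>> {"op": "arm_command", "data": {
  "plan": [
    {"travel":[0,0,0],"angular":[0,0,0]},
    {"travel":[0,0,0],"angular":[0,0,0]},
    {"travel":[0,0,0],"angular":[0,0,0]}
  ]
}}

```text
t: 3.02
position: [0.4725, -0.2276, 0.2423]
ee_rot: [0.893, -0.45, -0.0, -0.0]
ft_force: [-0.3, 0.3, -0.0]
grip_width: 0.0856
finger_force: 0.0
```

```bash
python3 go.py .471 -.230 .241 -2.517
python3 - <<'E'
from bench import eyes,status
import cv2,pickle
s=status.state(); c=eyes.camera("wrist"); pickle.dump((s,c),open("pics/w1.pkl","wb"))
cv2.imwrite("pics/w1.png",cv2.convertScaleAbs(c["color"][:,:,::-1],alpha=1.4)); print(c["mount"])
E
```

```text
pos [ 0.4725 -0.2276  0.2423] yaw -2.504 q6 1.905 F [-0.3  0.3 -0. ] w 0.0856 ff 0.0 t 3.02
travel cm [0.1  0.26 0.13] ang [-0.     0.     0.013]
[[ 6.43324883e-05 -9.49812438e-01 -3.12819961e-01  8.08464868e-02]
 [ 9.99999886e-01  2.09299121e-04 -4.29839665e-04 -6.69962746e-04]
 [ 4.73740003e-04 -3.12819898e-01  9.49812343e-01 -1.31408781e-01]
 [ 0.00000000e+00  0.00000000e+00  0.00000000e+00  1.00000000e+00]]
```

View pics/w1.png

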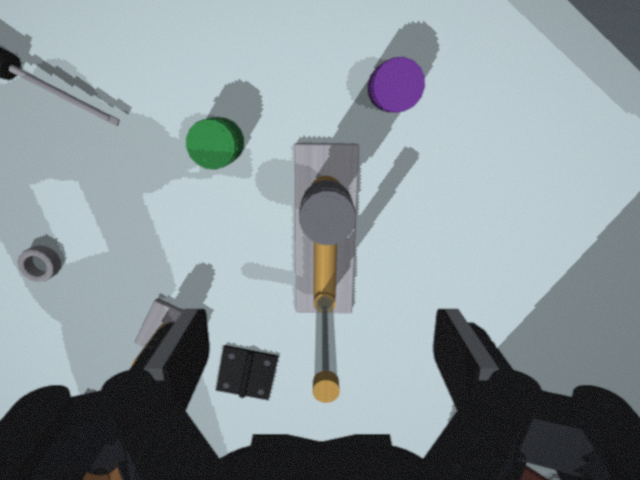

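The wrist view shows the grey cap face centred at about (328,216), 57 px wide. The pipe and thermometer run straight down-image (tip at (326,388)), so the jaw line is perpendicular to them.

```bash
cat >> h.py <<'E'
from scipy.spatial.transform import Rotation as Ro
def wat(s,c,u,v,z):
    M=Ro.from_quat(s["ee_rot"]).as_matrix(); m=c["mount"]
    o=s["position"]+M@m[:3,3]; d=M@m[:3,:3]@np.linalg.inv(c["intrinsics"])@[u,v,1.]
    return o+d*(z-o[2])/d[2]
E
python3 - <<'E'
from h import *
s,c=pickle.load(open("pics/w1.pkl","rb"))
for p in((328,216,.1),(299,216,.1),(357,216,.1),(328,190,.1),(328,244,.1),(326,388,.162),(293,144,.008),(358,144,.008),(295,311,.008),(354,311,.008)): print(p,wat(s,c,*p).round(4))
E
```

```text
(328, 216, 0.1) [ 0.4718 -0.234   0.1   ]
(299, 216, 0.1) [ 0.4887 -0.2215  0.1   ]
(357, 216, 0.1) [ 0.4549 -0.2465  0.1   ]
(328, 190, 0.1) [ 0.4833 -0.2493  0.1   ]
(328, 244, 0.1) [ 0.4589 -0.2168  0.1   ]
(326, 388, 0.162) [ 0.4142 -0.1532  0.162 ]
(293, 144, 0.008) [ 0.5218 -0.2499  0.008 ]
(358, 144, 0.008) [ 0.4741 -0.2853  0.008 ]
(295, 311, 0.008) [ 0.421  -0.1111  0.008 ]
(354, 311, 0.008) [ 0.3712 -0.148   0.008 ]
```

>>> {"op": "arm_command", "data": {
  "plan": [
    {"travel":[0.28,0.33,2.5],"angular":[0,0,0]},
    {"travel":[0.28,0.33,5.5],"angular":[0,0,0]},
    {"travel":[0.28,0.33,8.5],"angular":[0,0,0]},
    {"travel":[0.28,0.33,11.5],"angular":[0,0,0]},
    {"travel":[0.28,0.33,14],"angular":[0,0,0]},
    {"travel":[0.28,0.33,15.6],"angular":[0,0,0]},
    {"travel":[0.28,0.33,16.4],"angular":[0,0,0]},
    {"travel":[0.28,0.33,16.4],"angular":[0,0,0]}
  ]
}}

```text
t: 3.73
position: [0.4702, -0.2311, 0.0762]
ee_rot: [0.893, -0.451, -0.002, -0.0]
ft_force: [-0.4, 0.3, -0.4]
grip_width: 0.0855
finger_force: 0.0
```

>>> {"op": "arm_command", "data": {
  "plan": [
    {"travel":[0,0,0],"angular":[0,0,0]},
    {"travel":[0,0,0],"angular":[0,0,0]},
    {"travel":[0,0,0],"angular":[0,0,0]},
    {"travel":[0,0,0],"angular":[0,0,0]},
    {"travel":[0,0,0],"angular":[0,0,0]},
    {"travel":[0,0,0],"angular":[0,0,0]},
    {"travel":[0,0,0],"angular":[0,0,0]},
    {"travel":[0,0,0],"angular":[0,0,0]}
  ],
  "hand": 1
}}

```text
t: 4.4
position: [0.4721, -0.2331, 0.0802]
ee_rot: [0.893, -0.451, 0.001, 0.001]
ft_force: [-3.1, -1.8, 6.4]
grip_width: 0.0402
finger_force: 61.0
```

```bash
python3 go.py .4715 -.2318 .078 -2.504
```

```text
pos [ 0.4721 -0.2331  0.0802] yaw -2.507 q6 1.899 F [-3.1 -1.8  6.4] w 0.0402 ff 61.0 t 4.4
travel cm [-0.14 -0.03  0.22] ang [ 0.    -0.003 -0.003]
```

>>> {"op": "arm_command", "data": {
  "plan": [
    {"travel":[0,0,-0.03],"angular":[0,0,-0.12]},
    {"travel":[0,0,-0.05],"angular":[0,0,-0.24]},
    {"travel":[0,0,-0.08],"angular":[0,0,-0.36]},
    {"travel":[0,0,-0.11],"angular":[0,0,-0.48]},
    {"travel":[0,0,-0.13],"angular":[0,0,-0.6]},
    {"travel":[0,0,-0.16],"angular":[0,0,-0.72]},
    {"travel":[0,0,-0.19],"angular":[0,0,-0.84]},
    {"travel":[0,0,-0.21],"angular":[0,0,-0.96]}
  ]
}}

```text
t: 5.07
position: [0.4724, -0.2324, 0.0817]
ee_rot: [1.0, 0.015, 0.001, 0.001]
ft_force: [-0.3, -0.4, 1.4]
grip_width: 0.0407
finger_force: 60.6
```

```bash
python3 go.py .4715 -.2318 .080 0.637; python3 -c "
from bench import status;print(status.state()['torque'])"
```

```text
pos [ 0.4724 -0.2324  0.0817] yaw -1.541 q6 0.934 F [-0.3 -0.4  1.4] w 0.0407 ff 60.6 t 5.07
travel cm [-0.08 -0.06  0.17] ang [ 0.003  0.    -2.178]
[ 0.13318469 -0.01305306 -0.0677492 ]
```

>>> {"op": "arm_command", "data": {
  "plan": [
    {"travel":[0,0,-0.03],"angular":[0,0,-0.12]},
    {"travel":[0,0,-0.05],"angular":[0,0,-0.24]},
    {"travel":[0,0,-0.08],"angular":[0,0,-0.36]},
    {"travel":[0,0,-0.11],"angular":[0,0,-0.48]},
    {"travel":[0,0,-0.13],"angular":[0,0,-0.6]},
    {"travel":[0,0,-0.16],"angular":[0,0,-0.72]},
    {"travel":[0,0,-0.19],"angular":[0,0,-0.84]},
    {"travel":[0,0,-0.21],"angular":[0,0,-0.96]}
  ]
}}

```text
t: 5.73
position: [0.4719, -0.2313, 0.0836]
ee_rot: [0.88, 0.475, 0.001, -0.0]
ft_force: [-1.4, 4.4, 6.2]
grip_width: 0.0408
finger_force: 61.0
```

>>> {"op": "arm_command", "data": {
  "plan": [
    {"travel":[0,0,-0.03],"angular":[0,0,-0.12]},
    {"travel":[0,0,-0.05],"angular":[0,0,-0.24]},
    {"travel":[0,0,-0.08],"angular":[0,0,-0.36]},
    {"travel":[0,0,-0.11],"angular":[0,0,-0.48]},
    {"travel":[0,0,-0.13],"angular":[0,0,-0.6]},
    {"travel":[0,0,-0.16],"angular":[0,0,-0.72]},
    {"travel":[0,0,-0.19],"angular":[0,0,-0.84]},
    {"travel":[0,0,-0.21],"angular":[0,0,-0.96]}
  ]
}}

```text
t: 6.4
position: [0.4706, -0.2307, 0.0854]
ee_rot: [0.561, 0.828, 0.0, -0.002]
ft_force: [-6.3, 5.6, 8.2]
grip_width: 0.0404
finger_force: 61.3
```

>>> {"op": "arm_command", "data": {
  "plan": [
    {"travel":[0,0,-0.03],"angular":[0,0,-0.13]},
    {"travel":[0,0,-0.06],"angular":[0,0,-0.26]},
    {"travel":[0,0,-0.06],"angular":[0,0,-0.26]},
    {"travel":[0,0,-0.06],"angular":[0,0,-0.26]}
  ]
}}

```text
t: 6.73
position: [0.4702, -0.2312, 0.0861]
ee_rot: [0.451, 0.892, -0.0, -0.002]
ft_force: [-8.1, 3.7, 10.1]
grip_width: 0.0409
finger_force: 61.5
```

```bash
python3 go.py .4715 -.2318 .080 0.637; python3 -c "
from bench import status;print(status.state()['torque'])"
```

```text
pos [ 0.4702 -0.2312  0.0861] yaw 0.635 q6 -1.242 F [-8.1  3.7 10.1] w 0.0409 ff 61.5 t 6.73
travel cm [-0.13  0.07  0.61] ang [-0.002 -0.003 -0.002]
[ 0.67006646  1.47580779 -0.01254446]
```

>>> {"op": "arm_command", "data": {
  "plan": [
    {"travel":[0,0,0],"angular":[0,0,0]},
    {"travel":[0,0,0],"angular":[0,0,0]},
    {"travel":[0,0,0],"angular":[0,0,0]},
    {"travel":[0,0,0],"angular":[0,0,0]},
    {"travel":[0,0,0],"angular":[0,0,0]}
  ],
  "hand": 0.3
}}

```text
t: 7.15
position: [0.4718, -0.2321, 0.0854]
ee_rot: [0.452, 0.892, -0.0, 0.0]
ft_force: [0.2, 0.1, -0.3]
grip_width: 0.0597
finger_force: 0.0
```

```bash
python3 go.py .4712 -.2321 .086 0.637
```

```text
pos [ 0.4718 -0.2321  0.0854] yaw 0.633 q6 -1.24 F [ 0.2  0.1 -0.3] w 0.0597 ff 0.0 t 7.15
travel cm [ 0.03 -0.05 -0.06] ang [ 0.     0.001 -0.004]
```

>>> {"op": "arm_command", "data": {
  "plan": [
    {"travel":[0.04,-0.05,0],"angular":[0,0,1.0]},
    {"travel":[0.04,-0.05,0],"angular":[0,0,1.0]},
    {"travel":[0.04,-0.05,0],"angular":[0,0,1.0]},
    {"travel":[0.04,-0.05,0],"angular":[0,0,1.0]},
    {"travel":[0.04,-0.05,0],"angular":[0,0,1.0]},
    {"travel":[0.04,-0.05,0],"angular":[0,0,1.0]},
    {"travel":[0.04,-0.05,0],"angular":[0,0,1.0]},
    {"travel":[0.04,-0.05,0],"angular":[0,0,1.0]}
  ]
}}

```text
t: 7.82
position: [0.471, -0.232, 0.0852]
ee_rot: [0.826, 0.564, 0.0, 0.0]
ft_force: [0.0, -0.2, -0.6]
grip_width: 0.0596
finger_force: 0.0
```

>>> {"op": "arm_command", "data": {
  "plan": [
    {"travel":[0,0,0],"angular":[0,0,1.0]},
    {"travel":[0,0,0],"angular":[0,0,1.0]},
    {"travel":[0,0,0],"angular":[0,0,1.0]},
    {"travel":[0,0,0],"angular":[0,0,1.0]},
    {"travel":[0,0,0],"angular":[0,0,1.0]},
    {"travel":[0,0,0],"angular":[0,0,1.0]},
    {"travel":[0,0,0],"angular":[0,0,1.0]},
    {"travel":[0,0,0],"angular":[0,0,1.0]}
  ]
}}

```text
t: 8.48
position: [0.471, -0.232, 0.0852]
ee_rot: [0.995, 0.099, 0.0, 0.0]
ft_force: [-0.6, 0.3, -0.3]
grip_width: 0.0597
finger_force: 0.0
```

>>> {"op": "arm_command", "data": {
  "plan": [
    {"travel":[0,0,0],"angular":[0,0,1.0]},
    {"travel":[0,0,0],"angular":[0,0,1.0]},
    {"travel":[0,0,0],"angular":[0,0,1.0]},
    {"travel":[0,0,0],"angular":[0,0,1.0]},
    {"travel":[0,0,0],"angular":[0,0,1.0]},
    {"travel":[0,0,0],"angular":[0,0,1.0]},
    {"travel":[0,0,0],"angular":[0,0,1.0]},
    {"travel":[0,0,0],"angular":[0,0,1.0]}
  ]
}}

```text
t: 9.15
position: [0.471, -0.232, 0.0852]
ee_rot: [0.921, -0.391, 0.0, 0.0]
ft_force: [-0.2, -0.4, -0.5]
grip_width: 0.0599
finger_force: 0.0
```

>>> {"op": "arm_command", "data": {
  "plan": [
    {"travel":[0,0,0],"angular":[0,0,0.1]},
    {"travel":[0,0,0],"angular":[0,0,0.14]},
    {"travel":[0,0,0],"angular":[0,0,0.14]},
    {"travel":[0,0,0],"angular":[0,0,0.14]}
  ]
}}

```text
t: 9.48
position: [0.4709, -0.232, 0.0852]
ee_rot: [0.893, -0.451, 0.0, 0.0]
ft_force: [-0.2, 0.1, 0.0]
grip_width: 0.0595
finger_force: 0.0
```

```bash
python3 go.py .4712 -.2321 .086 -2.507
```

```text
pos [ 0.4709 -0.232   0.0852] yaw -2.505 q6 1.897 F [-0.2  0.1  0. ] w 0.0595 ff 0.0 t 9.48
travel cm [ 0.03 -0.01 -0.08] ang [-0.    -0.     0.002]
```

>>> {"op": "arm_command", "data": {
  "plan": [
    {"travel":[0,0,0],"angular":[0,0,0]},
    {"travel":[0,0,0],"angular":[0,0,0]},
    {"travel":[0,0,0],"angular":[0,0,0]},
    {"travel":[0,0,0],"angular":[0,0,0]},
    {"travel":[0,0,0],"angular":[0,0,0]},
    {"travel":[0,0,0],"angular":[0,0,0]}
  ],
  "hand": 1
}}

```text
t: 9.98
position: [0.471, -0.232, 0.0854]
ee_rot: [0.892, -0.451, 0.0, 0.0]
ft_force: [0.3, 0.7, 1.5]
grip_width: 0.0408
finger_force: 60.3
```

>>> {"op": "arm_command", "data": {
  "plan": [
    {"travel":[0,0,-0.04],"angular":[0,0,-0.12]},
    {"travel":[0,0,-0.07],"angular":[0,0,-0.24]},
    {"travel":[0,0,-0.1],"angular":[0,0,-0.36]},
    {"travel":[0,0,-0.13],"angular":[0,0,-0.48]},
    {"travel":[0,0,-0.15],"angular":[0,0,-0.6]},
    {"travel":[0,0,-0.18],"angular":[0,0,-0.72]},
    {"travel":[0,0,-0.21],"angular":[0,0,-0.84]},
    {"travel":[0,0,-0.23],"angular":[0,0,-0.96]}
  ]
}}

```text
t: 10.65
position: [0.4708, -0.2317, 0.0874]
ee_rot: [1.0, 0.015, -0.0, -0.0]
ft_force: [-0.2, 0.1, 1.1]
grip_width: 0.041
finger_force: 60.3
```

>>> {"op": "arm_command", "data": {
  "plan": [
    {"travel":[0,0,-0.03],"angular":[0,0,-0.12]},
    {"travel":[0,0,-0.05],"angular":[0,0,-0.24]},
    {"travel":[0,0,-0.08],"angular":[0,0,-0.36]},
    {"travel":[0,0,-0.11],"angular":[0,0,-0.48]},
    {"travel":[0,0,-0.13],"angular":[0,0,-0.6]},
    {"travel":[0,0,-0.16],"angular":[0,0,-0.72]},
    {"travel":[0,0,-0.19],"angular":[0,0,-0.84]},
    {"travel":[0,0,-0.21],"angular":[0,0,-0.96]}
  ]
}}

```text
t: 11.32
position: [0.4706, -0.2318, 0.0896]
ee_rot: [0.88, 0.475, -0.0, -0.0]
ft_force: [-1.4, 0.3, 1.2]
grip_width: 0.0405
finger_force: 60.4
```

>>> {"op": "arm_command", "data": {
  "plan": [
    {"travel":[0,0,-0.03],"angular":[0,0,-0.12]},
    {"travel":[0,0,-0.05],"angular":[0,0,-0.24]},
    {"travel":[0,0,-0.08],"angular":[0,0,-0.36]},
    {"travel":[0,0,-0.11],"angular":[0,0,-0.48]},
    {"travel":[0,0,-0.13],"angular":[0,0,-0.6]},
    {"travel":[0,0,-0.16],"angular":[0,0,-0.72]},
    {"travel":[0,0,-0.19],"angular":[0,0,-0.84]},
    {"travel":[0,0,-0.21],"angular":[0,0,-0.96]}
  ]
}}

```text
t: 11.98
position: [0.4707, -0.2321, 0.0917]
ee_rot: [0.561, 0.828, -0.0, -0.0]
ft_force: [-1.5, -0.4, 1.8]
grip_width: 0.0408
finger_force: 60.4
```

>>> {"op": "arm_command", "data": {
  "plan": [
    {"travel":[0,0,-0.03],"angular":[0,0,-0.13]},
    {"travel":[0,0,-0.06],"angular":[0,0,-0.26]},
    {"travel":[0,0,-0.06],"angular":[0,0,-0.26]},
    {"travel":[0,0,-0.06],"angular":[0,0,-0.26]}
  ]
}}

```text
t: 12.32
position: [0.4708, -0.232, 0.0923]
ee_rot: [0.453, 0.891, -0.0, -0.0]
ft_force: [-0.1, -0.5, 1.0]
grip_width: 0.0406
finger_force: 60.4
```

```bash
python3 go.py .4712 -.2321 .092 0.637
python3 - <<'E'
from bench import eyes
import cv2
cv2.imwrite("pics/s2.png",cv2.convertScaleAbs(cv2.resize(eyes.camera("scene")["color"][100:300,120:370,::-1],None,fx=3,fy=3),alpha=1.5))
E
```

```text
pos [ 0.4708 -0.232   0.0923] yaw 0.63 q6 -1.238 F [-0.1 -0.5  1. ] w 0.0406 ff 60.4 t 12.32
travel cm [-0.03  0.02  0.03] ang [-0.     0.    -0.007]
```

>>> {"op": "arm_command", "data": {
  "plan": [
    {"travel":[0,0,0],"angular":[0,0,0]},
    {"travel":[0,0,0],"angular":[0,0,0]},
    {"travel":[0,0,0],"angular":[0,0,0]},
    {"travel":[0,0,0],"angular":[0,0,0]},
    {"travel":[0,0,0],"angular":[0,0,0]}
  ],
  "hand": 0.3
}}

```text
t: 12.78
position: [0.4708, -0.2319, 0.0922]
ee_rot: [0.452, 0.892, 0.0, -0.0]
ft_force: [0.0, -0.6, -0.4]
grip_width: 0.06
finger_force: 0.0
```

>>> {"op": "arm_command", "data": {
  "plan": [
    {"travel":[0,0,0],"angular":[0,0,1.0]},
    {"travel":[0,0,0],"angular":[0,0,1.0]},
    {"travel":[0,0,0],"angular":[0,0,1.0]},
    {"travel":[0,0,0],"angular":[0,0,1.0]},
    {"travel":[0,0,0],"angular":[0,0,1.0]},
    {"travel":[0,0,0],"angular":[0,0,1.0]},
    {"travel":[0,0,0],"angular":[0,0,1.0]},
    {"travel":[0,0,0],"angular":[0,0,1.0]}
  ]
}}

```text
t: 13.45
position: [0.4709, -0.2319, 0.0923]
ee_rot: [0.826, 0.563, -0.0, -0.0]
ft_force: [-0.1, 0.1, 0.9]
grip_width: 0.0597
finger_force: 0.0
```

>>> {"op": "arm_command", "data": {
  "plan": [
    {"travel":[0,0,0],"angular":[0,0,1.0]},
    {"travel":[0,0,0],"angular":[0,0,1.0]},
    {"travel":[0,0,0],"angular":[0,0,1.0]},
    {"travel":[0,0,0],"angular":[0,0,1.0]},
    {"travel":[0,0,0],"angular":[0,0,1.0]},
    {"travel":[0,0,0],"angular":[0,0,1.0]},
    {"travel":[0,0,0],"angular":[0,0,1.0]},
    {"travel":[0,0,0],"angular":[0,0,1.0]}
  ]
}}

```text
t: 14.12
position: [0.4709, -0.2319, 0.0923]
ee_rot: [0.995, 0.098, 0.0, -0.0]
ft_force: [1.2, 0.5, 0.2]
grip_width: 0.0602
finger_force: 0.0
```

>>> {"op": "arm_command", "data": {
  "plan": [
    {"travel":[0,0,0],"angular":[0,0,1.0]},
    {"travel":[0,0,0],"angular":[0,0,1.0]},
    {"travel":[0,0,0],"angular":[0,0,1.0]},
    {"travel":[0,0,0],"angular":[0,0,1.0]},
    {"travel":[0,0,0],"angular":[0,0,1.0]},
    {"travel":[0,0,0],"angular":[0,0,1.0]},
    {"travel":[0,0,0],"angular":[0,0,1.0]},
    {"travel":[0,0,0],"angular":[0,0,1.0]}
  ]
}}

```text
t: 14.78
position: [0.4709, -0.2319, 0.0923]
ee_rot: [0.921, -0.391, 0.0, -0.0]
ft_force: [0.3, -0.5, -0.4]
grip_width: 0.0599
finger_force: 0.0
```

>>> {"op": "arm_command", "data": {
  "plan": [
    {"travel":[0,0,0],"angular":[0,0,0.1]},
    {"travel":[0,0,0],"angular":[0,0,0.14]},
    {"travel":[0,0,0],"angular":[0,0,0.14]},
    {"travel":[0,0,0],"angular":[0,0,0.14]}
  ]
}}

```text
t: 15.12
position: [0.4709, -0.2319, 0.0923]
ee_rot: [0.893, -0.451, -0.0, -0.0]
ft_force: [-0.5, 0.6, -0.3]
grip_width: 0.0596
finger_force: 0.0
```

```bash
python3 go.py .4708 -.232 .092 -2.507
```

```text
pos [ 0.4709 -0.2319  0.0923] yaw -2.506 q6 1.898 F [-0.5  0.6 -0.3] w 0.0596 ff 0.0 t 15.12
travel cm [0.   0.01 0.03] ang [-0.     0.     0.001]
```

View pics/s2.png

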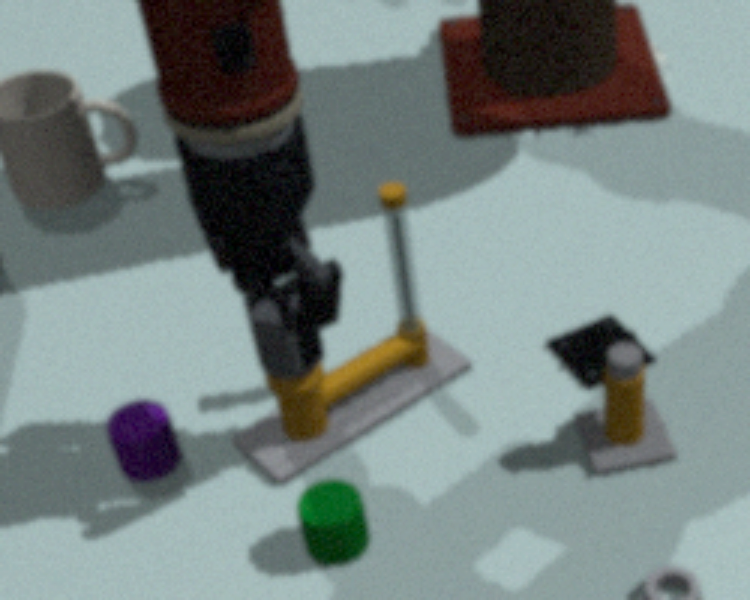

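The view shows the fingers (285,320) round the cap on the valve, with the thermometer (395,190) well clear and everything else undisturbed. Next is the third twist.

>>> {"op": "arm_command", "data": {
  "plan": [
    {"travel":[0,0,0],"angular":[0,0,0]},
    {"travel":[0,0,0],"angular":[0,0,0]},
    {"travel":[0,0,0],"angular":[0,0,0]},
    {"travel":[0,0,0],"angular":[0,0,0]},
    {"travel":[0,0,0],"angular":[0,0,0]},
    {"travel":[0,0,0],"angular":[0,0,0]}
  ],
  "hand": 1
}}

```text
t: 15.62
position: [0.4709, -0.232, 0.0924]
ee_rot: [0.892, -0.451, 0.0, 0.0]
ft_force: [-0.8, -0.5, 2.1]
grip_width: 0.0409
finger_force: 60.3
```

>>> {"op": "arm_command", "data": {
  "plan": [
    {"travel":[0,0,-0.03],"angular":[0,0,-0.12]},
    {"travel":[0,0,-0.05],"angular":[0,0,-0.24]},
    {"travel":[0,0,-0.08],"angular":[0,0,-0.36]},
    {"travel":[0,0,-0.11],"angular":[0,0,-0.48]},
    {"travel":[0,0,-0.13],"angular":[0,0,-0.6]},
    {"travel":[0,0,-0.16],"angular":[0,0,-0.72]},
    {"travel":[0,0,-0.19],"angular":[0,0,-0.84]},
    {"travel":[0,0,-0.21],"angular":[0,0,-0.96]}
  ]
}}

```text
t: 16.28
position: [0.4709, -0.2317, 0.0946]
ee_rot: [1.0, 0.015, -0.0, -0.0]
ft_force: [-0.4, 1.0, 3.5]
grip_width: 0.0411
finger_force: 60.4
```

>>> {"op": "arm_command", "data": {
  "plan": [
    {"travel":[0,0,-0.03],"angular":[0,0,-0.12]},
    {"travel":[0,0,-0.05],"angular":[0,0,-0.24]},
    {"travel":[0,0,-0.08],"angular":[0,0,-0.36]},
    {"travel":[0,0,-0.11],"angular":[0,0,-0.48]},
    {"travel":[0,0,-0.13],"angular":[0,0,-0.6]},
    {"travel":[0,0,-0.16],"angular":[0,0,-0.72]},
    {"travel":[0,0,-0.19],"angular":[0,0,-0.84]},
    {"travel":[0,0,-0.21],"angular":[0,0,-0.96]}
  ]
}}

```text
t: 16.95
position: [0.4706, -0.2318, 0.0966]
ee_rot: [0.88, 0.475, -0.0, -0.0]
ft_force: [-2.9, 0.5, 3.3]
grip_width: 0.0405
finger_force: 60.5
```

>>> {"op": "arm_command", "data": {
  "plan": [
    {"travel":[0,0,-0.03],"angular":[0,0,-0.12]},
    {"travel":[0,0,-0.05],"angular":[0,0,-0.24]},
    {"travel":[0,0,-0.08],"angular":[0,0,-0.36]},
    {"travel":[0,0,-0.11],"angular":[0,0,-0.48]},
    {"travel":[0,0,-0.13],"angular":[0,0,-0.6]},
    {"travel":[0,0,-0.16],"angular":[0,0,-0.72]},
    {"travel":[0,0,-0.19],"angular":[0,0,-0.84]},
    {"travel":[0,0,-0.21],"angular":[0,0,-0.96]}
  ]
}}

```text
t: 17.62
position: [0.471, -0.2322, 0.0988]
ee_rot: [0.561, 0.828, -0.0, 0.0]
ft_force: [-1.1, -0.1, 2.0]
grip_width: 0.0412
finger_force: 60.4
```

>>> {"op": "arm_command", "data": {
  "plan": [
    {"travel":[0,0,-0.03],"angular":[0,0,-0.12]},
    {"travel":[0,0,-0.06],"angular":[0,0,-0.24]},
    {"travel":[0,0,-0.09],"angular":[0,0,-0.36]},
    {"travel":[0,0,-0.11],"angular":[0,0,-0.48]},
    {"travel":[0,0,-0.11],"angular":[0,0,-0.48]},
    {"travel":[0,0,-0.11],"angular":[0,0,-0.48]}
  ]
}}

```text
t: 18.12
position: [0.4711, -0.2321, 0.0999]
ee_rot: [0.353, 0.936, -0.0, 0.0]
ft_force: [0.2, -0.1, 2.0]
grip_width: 0.0407
finger_force: 60.4
```

```bash
python3 go.py .4708 -.232 .22 0.637
```

```text
pos [ 0.4711 -0.2321  0.0999] yaw 0.85 q6 -1.457 F [ 0.2 -0.1  2. ] w 0.0407 ff 60.4 t 18.12
travel cm [ 2.000e-02 -1.000e-02 -1.201e+01] ang [0.    0.001 0.213]
```

>>> {"op": "arm_command", "data": {
  "plan": [
    {"travel":[0,0,-0.1],"angular":[0,0,0]},
    {"travel":[0,0,-0.2],"angular":[0,0,0]},
    {"travel":[0,0,-0.3],"angular":[0,0,0]},
    {"travel":[0,0,-0.3],"angular":[0,0,0]}
  ]
}}

```text
t: 18.45
position: [0.4708, -0.2319, 0.1027]
ee_rot: [0.352, 0.936, 0.0, -0.0]
ft_force: [0.9, 0.5, -0.6]
grip_width: 0.041
finger_force: 60.5
```

>>> {"op": "arm_command", "data": {
  "plan": [
    {"travel":[0,0,-0.5],"angular":[0,0,0]},
    {"travel":[0,0,-1.5],"angular":[0,0,0]},
    {"travel":[0,0,-3],"angular":[0,0,0]},
    {"travel":[0,0,-5],"angular":[0,0,0]},
    {"travel":[0,0,-7.5],"angular":[0,0,0]},
    {"travel":[0,0,-10],"angular":[0,0,0]},
    {"travel":[0,0,-12.5],"angular":[0,0,0]},
    {"travel":[0,0,-14.5],"angular":[0,0,0]}
  ]
}}

```text
t: 19.12
position: [0.4714, -0.2322, 0.2511]
ee_rot: [0.351, 0.936, -0.0, 0.001]
ft_force: [1.2, -0.1, -0.4]
grip_width: 0.0407
finger_force: 60.5
```

```bash
python3 go.py .4995 .1745 .247 0.188
python3 - <<'E'
from bench import eyes
import cv2
cv2.imwrite("pics/s3.png",cv2.convertScaleAbs(cv2.resize(eyes.camera("scene")["color"][100:300,120:370,::-1],None,fx=3,fy=3),alpha=1.5))
E
```

```text
pos [ 0.4714 -0.2322  0.2511] yaw 0.853 q6 -1.461 F [ 1.2 -0.1 -0.4] w 0.0407 ff 60.5 t 19.12
travel cm [24.64 32.48  0.34] ang [0.001 0.003 0.665]
```

View pics/s3.png

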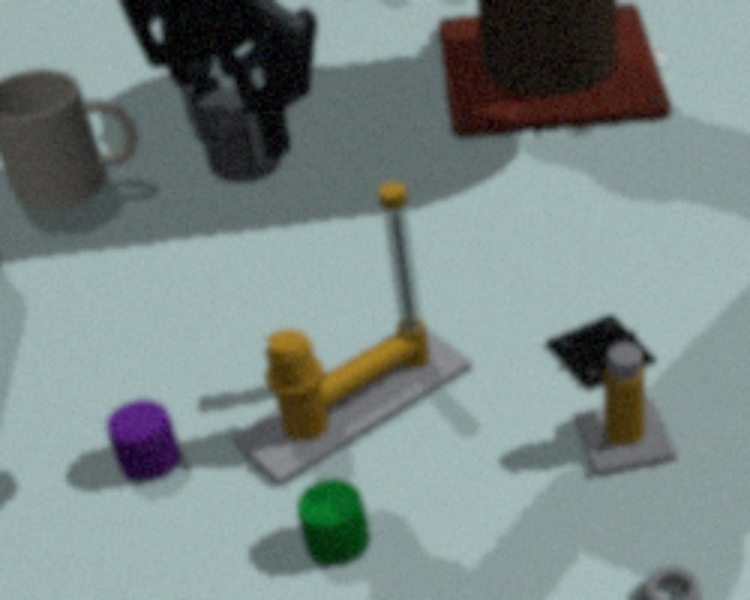

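The cap is held upright in the fingers at (240,140), the brass stub is bare at (290,350), and everything else is untouched. I carry it over to the pad.

>>> {"op": "arm_command", "data": {
  "plan": [
    {"travel":[1.0,1.3,0],"angular":[0,0,0.05]},
    {"travel":[3.0,4.0,0],"angular":[0,0,0.13]},
    {"travel":[5.1,6.7,0],"angular":[0,0,0.22]},
    {"travel":[7.2,9.5,0],"angular":[0,0,0.31]},
    {"travel":[9.3,12.3,0],"angular":[0,0,0.4]},
    {"travel":[11.4,15.1,0],"angular":[0,0,0.49]},
    {"travel":[13.5,17.9,0],"angular":[0,0,0.58]},
    {"travel":[15.6,20.6,0],"angular":[0,0,0.665]}
  ]
}}

```text
t: 19.83
position: [0.4888, 0.0276, 0.2485]
ee_rot: [0.639, 0.769, 0.0, 0.0]
ft_force: [0.5, -1.0, -0.9]
grip_width: 0.0407
finger_force: 60.5
```

```bash
python3 go.py .4995 .1745 .16 0.188
```

```text
pos [0.4888 0.0276 0.2485] yaw 0.183 q6 -0.288 F [ 0.5 -1.  -0.9] w 0.0407 ff 60.5 t 19.83
travel cm [14.25  3.72  8.85] ang [ 0.001  0.    -0.005]
```

>>> {"op": "arm_command", "data": {
  "plan": [
    {"travel":[3.0,0.8,1.5],"angular":[0,0,0]},
    {"travel":[6.0,1.6,3.5],"angular":[0,0,0]},
    {"travel":[9.0,2.4,5.5],"angular":[0,0,0]},
    {"travel":[11.5,3.0,7.0],"angular":[0,0,0]},
    {"travel":[13.3,3.5,8.2],"angular":[0,0,0]},
    {"travel":[14.2,3.7,8.85],"angular":[0,0,0]},
    {"travel":[14.2,3.7,8.85],"angular":[0,0,0]},
    {"travel":[14.2,3.7,8.85],"angular":[0,0,0]}
  ]
}}

```text
t: 20.5
position: [0.4987, 0.172, 0.1595]
ee_rot: [0.637, 0.771, -0.0, 0.0]
ft_force: [0.8, -0.5, -0.6]
grip_width: 0.0408
finger_force: 60.6
```

```bash
python3 go.py .4995 .1745 .16 0.188
python3 - <<'E'
from bench import eyes,status
import cv2,pickle
s=status.state(); c=eyes.camera("wrist"); pickle.dump((s,c),open("pics/w2.pkl","wb"))
cv2.imwrite("pics/w2.png",cv2.convertScaleAbs(c["color"][:,:,::-1],alpha=1.5))
E
```

```text
pos [0.4987 0.172  0.1595] yaw 0.189 q6 -0.006 F [ 0.8 -0.5 -0.6] w 0.0408 ff 60.6 t 20.5
travel cm [ 0.23  0.13 -0.05] ang [-0.     0.001  0.001]
```

View pics/w2.png

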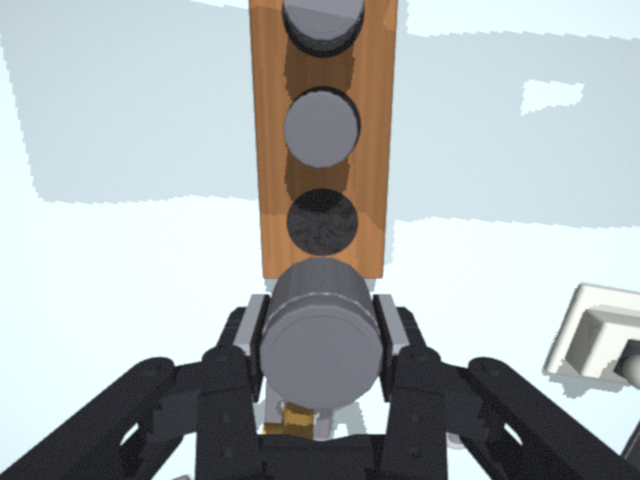

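The wrist view shows the empty pad at (322,222), the parked caps at (322,127) and (323,10), and the held cap's face at (321,347), 123 px wide.

Run:
```python
from h import *
s,c=pickle.load(open("pics/w2.pkl","rb")); print(c["intrinsics"][0,0])
for p in((322,222,.025),(287,222,.025),(357,222,.025),(322,188.5,.025),(322,256,.025),(322,127,.065),(284,127,.065),(360,127,.065)): print(p,wat(s,c,*p).round(4))
M=Ro.from_quat(s["ee_rot"]).as_matrix()
for dz in(.018,.022,.026):
  print(dz,[((M.T@(wat(s,c,u,v,s["position"][2]+dz)-s["position"]))*1000).round(1) for u,v in((321.5,347),(260,347),(383,347),(321.5,408))])
```

```text
391.97062678237904
(322, 222, 0.025) [0.5   0.174 0.025]
(287, 222, 0.025) [0.4757 0.1694 0.025 ]
(357, 222, 0.025) [0.5243 0.1787 0.025 ]
(322, 188.5, 0.025) [0.4955 0.1976 0.025 ]
(322, 256, 0.025) [0.5049 0.1487 0.025 ]
(322, 127, 0.065) [0.4873 0.2397 0.065 ]
(284, 127, 0.065) [0.4665 0.2358 0.065 ]
(360, 127, 0.065) [0.508  0.2437 0.065 ]
0.018 [array([  2.9,   1.1, -18. ]), array([  2.9, -19.6, -18. ]), array([  2.9,  21.8, -18. ]), array([-22.4,   1.1, -18. ])]
0.022 [array([  5.7,   1.1, -22. ]), array([  5.7, -18.9, -22. ]), array([  5.7,  21. , -22. ]), array([-18.7,   1.1, -22. ])]
0.026 [array([  8.4,   1.1, -26. ]), array([  8.4, -18.2, -26. ]), array([  8.4,  20.3, -26. ]), array([-15.1,   1.1, -26. ])]
```

>>> {"op": "arm_command", "data": {
  "plan": [
    {"travel":[0.18,0.1,1.5],"angular":[0,0,0]},
    {"travel":[0.18,0.1,3.5],"angular":[0,0,0]},
    {"travel":[0.18,0.1,5.5],"angular":[0,0,0]},
    {"travel":[0.18,0.1,7.5],"angular":[0,0,0]},
    {"travel":[0.18,0.1,9.2],"angular":[0,0,0]},
    {"travel":[0.18,0.1,10.2],"angular":[0,0,0]},
    {"travel":[0.18,0.1,10.7],"angular":[0,0,0]},
    {"travel":[0.18,0.1,10.7],"angular":[0,0,0]}
  ]
}}

```text
t: 21.22
position: [0.4993, 0.1734, 0.052]
ee_rot: [0.638, 0.77, -0.0, -0.0]
ft_force: [-0.8, 0.4, -0.3]
grip_width: 0.0411
finger_force: 60.6
```

>>> {"op": "arm_command", "data": {
  "plan": [
    {"travel":[0,0,0],"angular":[0,0,0]},
    {"travel":[0,0,0],"angular":[0,0,0]},
    {"travel":[0,0,0],"angular":[0,0,0]}
  ]
}}

```text
t: 21.47
position: [0.5004, 0.1743, 0.0535]
ee_rot: [0.638, 0.77, 0.001, 0.001]
ft_force: [1.2, -0.5, -0.4]
grip_width: 0.0409
finger_force: 60.6
```

```bash
python3 go.py .4998 .174 .045 0.188
```

```text
pos [0.5004 0.1743 0.0535] yaw 0.188 q6 -0.002 F [ 1.2 -0.5 -0.4] w 0.0409 ff 60.6 t 21.47
travel cm [-0.02 -0.07  0.85] ang [ 0.002  0.    -0.   ]
```

Position is good. I lower slowly and watch for contact.

>>> {"op": "arm_command", "data": {
  "plan": [
    {"travel":[0,-0.03,0.15],"angular":[0,0,0]},
    {"travel":[0,-0.03,0.3],"angular":[0,0,0]},
    {"travel":[0,-0.03,0.45],"angular":[0,0,0]},
    {"travel":[0,-0.03,0.6],"angular":[0,0,0]},
    {"travel":[0,-0.03,0.7],"angular":[0,0,0]},
    {"travel":[0,-0.03,0.7],"angular":[0,0,0]},
    {"travel":[0,-0.03,0.7],"angular":[0,0,0]}
  ]
}}

```text
t: 22.05
position: [0.4989, 0.1741, 0.045]
ee_rot: [0.638, 0.77, -0.0, -0.0]
ft_force: [0.6, -0.0, -0.3]
grip_width: 0.0411
finger_force: 60.6
```

>>> {"op": "arm_command", "data": {
  "plan": [
    {"travel":[0,0,0.05],"angular":[0,0,0]},
    {"travel":[0,0,0.1],"angular":[0,0,0]},
    {"travel":[0,0,0.1],"angular":[0,0,0]}
  ]
}}

```text
t: 22.3
position: [0.4991, 0.1742, 0.0442]
ee_rot: [0.638, 0.77, 0.0, 0.0]
ft_force: [0.6, 0.8, -0.0]
grip_width: 0.0405
finger_force: 60.8
```

>>> {"op": "arm_command", "data": {
  "plan": [
    {"travel":[0,0,0.05],"angular":[0,0,0]},
    {"travel":[0,0,0.1],"angular":[0,0,0]},
    {"travel":[0,0,0.1],"angular":[0,0,0]}
  ]
}}

```text
t: 22.55
position: [0.4991, 0.1742, 0.0441]
ee_rot: [0.638, 0.77, -0.0, -0.0]
ft_force: [-4.0, -0.2, 7.3]
grip_width: 0.0408
finger_force: 61.6
```

>>> {"op": "arm_command", "data": {
  "plan": [
    {"travel":[0,0,0.04],"angular":[0,0,0]},
    {"travel":[0,0,0.08],"angular":[0,0,0]},
    {"travel":[0,0,0.08],"angular":[0,0,0]}
  ]
}}

```text
t: 22.8
position: [0.4991, 0.1743, 0.044]
ee_rot: [0.638, 0.77, -0.0, -0.0]
ft_force: [-7.0, -1.3, 14.1]
grip_width: 0.0405
finger_force: 62.4
```

Contact is at TCP z 0.044. I relieve the pressure, then open.

>>> {"op": "arm_command", "data": {
  "plan": [
    {"travel":[0,0,-0.12],"angular":[0,0,0]},
    {"travel":[0,0,-0.12],"angular":[0,0,0]},
    {"travel":[0,0,-0.12],"angular":[0,0,0]}
  ]
}}

```text
t: 23.05
position: [0.4994, 0.1743, 0.0441]
ee_rot: [0.638, 0.77, 0.0, 0.0]
ft_force: [-2.1, 0.8, 5.5]
grip_width: 0.0411
finger_force: 61.3
```

>>> {"op": "arm_command", "data": {
  "plan": [
    {"travel":[0,0,0],"angular":[0,0,0]},
    {"travel":[0,0,0],"angular":[0,0,0]},
    {"travel":[0,0,0],"angular":[0,0,0]},
    {"travel":[0,0,0],"angular":[0,0,0]},
    {"travel":[0,0,0],"angular":[0,0,0]},
    {"travel":[0,0,0],"angular":[0,0,0]},
    {"travel":[0,0,0],"angular":[0,0,0]}
  ],
  "hand": 0.1
}}

```text
t: 23.63
position: [0.499, 0.1741, 0.0435]
ee_rot: [0.638, 0.77, -0.0, -0.0]
ft_force: [-0.9, -0.5, 1.0]
grip_width: 0.0769
finger_force: 0.0
```

>>> {"op": "arm_command", "data": {
  "plan": [
    {"travel":[0,0,-1],"angular":[0,0,0]},
    {"travel":[0,0,-3],"angular":[0,0,0]},
    {"travel":[0,0,-5.5],"angular":[0,0,0]},
    {"travel":[0,0,-8],"angular":[0,0,0]},
    {"travel":[0,0,-10.5],"angular":[0,0,0]},
    {"travel":[0,0,-12],"angular":[0,0,0]},
    {"travel":[0,0,-12],"angular":[0,0,0]},
    {"travel":[0,0,-12],"angular":[0,0,0]}
  ]
}}

```text
t: 24.3
position: [0.4998, 0.1743, 0.165]
ee_rot: [0.638, 0.77, 0.001, 0.001]
ft_force: [0.0, 0.1, 0.4]
grip_width: 0.0766
finger_force: 0.0
```

Run:
```python
from bench import eyes,status
import cv2,pickle,numpy as np
s=status.state(); c=eyes.camera("wrist"); pickle.dump((s,c),open("pics/w3.pkl","wb")); d=eyes.camera("scene")["color"]
f=lambda x:cv2.convertScaleAbs(np.ascontiguousarray(x[:,:,::-1]),alpha=1.5)
w=f(c["color"])[:,140:500]
e=cv2.resize(f(d)[150:270,360:500],(420,360))
e=cv2.copyMakeBorder(e,0,120,0,0,cv2.BORDER_CONSTANT)
cv2.imwrite("pics/w3.png",np.hstack([w,e]))
```

```text
(no output)
```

View pics/w3.png

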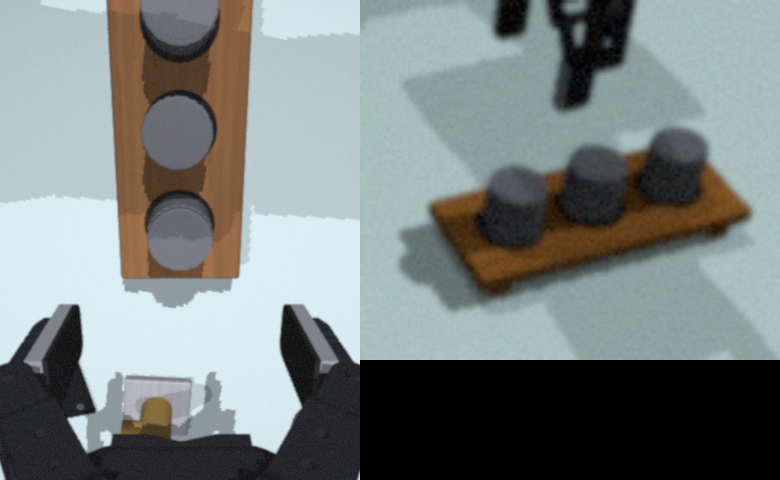

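The cap stands upright on the pad, with its face at (320,238) in the full image. It is in line with the parked caps at (319,131) and beyond, and the gripper is clear.

Run:
```python
from h import *
from bench import job_done
s,c=pickle.load(open("pics/w3.pkl","rb"))
a=wat(s,c,320,238,.065);b=wat(s,c,319,131,.065); d=np.linalg.norm((a-np.array([.4998,.174,.065]))[:2])
print(a.round(4),b.round(4),np.linalg.norm(a-b),d)
if d<.006: print(job_done())
```

```text
[0.5002 0.176  0.065 ] [0.4876 0.2394 0.065 ] 0.06463963890441317 0.00203698133874748
the job is handed in; nothing more can be done
None
```

The grey cap is unscrewed and standing open end down on the empty pad, about 2 mm off centre by the last wrist picture and in line with the other two. I handed the job in at about 24 s with the gripper clear; no verdict came back.

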